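Index the painting stand four clicks and hold it

ROBOT

A 7-joint arm with a two-finger parallel gripper is mounted at the origin on the work surface. World frame = base frame: x ahead of the robot, y to its left, z up, the work surface at z = 0. Lengths are in m, angles in rad, forces in N, time in s.
With the tool pointing down it reaches from about 0.375 to 0.925 m from the base axis. Payload 3.1 kg.
Tool frame: the origin (TCP) lies between the finger pads; the fingertips stand 19 mm ahead of it and the grasp point (between the pads) is the TCP; z points along the fingers, y is the line along which they close (so a half turn about z gives the same grasp; the last joint's range is limited). The gripper opens to 85 mm and grips with 20 to 120 N. Pads are 22 mm wide; open, the fingers measure 114 mm over their backs; the gripper's body (76 mm by 85 mm) begins 54 mm behind the grasp point. The pads swing forward as they close: fully open they stand 13 mm farther back than shut.
Start: joints at [1.173, 0.383, 0.044, 1.598, -0.018, 1.161, -0.05], TCP at [0.192, -0.621, 0.25] pointing down, gripper open.
Joint ranges: [-2.61, 2.61], [-0.41, 2.15], [-1.48, 1.57], [0, 2.5], [-1.57, 4.71], [0.05, 1.97], [-2.85, 2.85]. Speed limits (rad/s): [2.79, 2.79, 3.14, 3.14, 3.14, 3.14, 3.14].

INTERFACE

Orientations are given as a unit quaternion [x, y, z, w].
In Python, from bench import move_ptp, movel, move_j, move_gripper, pause, inverse_kinematics, read_camera, camera_params, MotionError, sign_off, look_for, tip_of, read_time_s, read_qpos, read_joint_vel, read_effort, read_eef_pos, read_tcp_rot, read_ft_force, read_ft_torque, read_finger_gap, read_grasp_force gives the robot as it stands. Calls block until the motion is done:
- move_ptp(position, orientation): joint-space move of the TCP to a pose.
- movel(position, orientation=None, speed=0.15): straight line of the TCP; orientation=None keeps the orientation; speed is the mean speed in m/s.
- move_j(angles): joint-space move.
- move_gripper(opening, effort=None): finger opening in m; effort is the grip in N (None keeps the last); returns when the fingers have stopped.
- pause(seconds).
- inverse_kinematics(position, orientation): joint angles nearest the present ones, or None.
- read_camera(name): name is "scene" or "top"; returns the picture (400x640x3 uint8, red, green, blue); there is no depth.
- camera_params(name): a dict with "K" (3x3 intrinsics, pixels), "camera_from_world" (4x4, takes a point from world to camera coordinates). Camera axes: x right, y down, z forward; pixel columns grow to the right and rows downward; lengths in m; the calibration is good to about 2 mm. A picture is of the moment at which its call begins. camera_params takes no time and is no camera call.
A pose or a line that the arm cannot do raises MotionError and nothing moves.
- sign_off(): hands the job in; it is judged then, once.
Trained networks look in the newest picture that a camera, given by its name, has taken for a name from the list of things; names that differ only in an ending like _2 or _b are one class to them, and where a whole thing is asked for, a point or a joint stands for the part that bears it (a point fixed in the world has none). Each returns a list of dicts, best first, with "confidence" (0 to 1); they miss things now and then, are a little off and sometimes report something else, mostly with a low value. They report only what shows in the picture. A call takes as long as a camera call.
- look_for(camera, name): "at" ([column, row] in pixels, amid what is visible of it).
- tip_of(camera, name): "at" ([column, row] in pixels: a listed point, or the origin of a listed thing).
Readings, each from a call of its own:
- read_time_s(): time.
- read_qpos(): joint angles.
- read_joint_vel(): joint speeds.
- read_effort(): joint torques, N m.
- read_eef_pos(): TCP position.
- read_tcp_rot(): TCP orientation.
- read_ft_force(): force on the tool from outside, world axes, zero at the start.
- read_ft_torque(): the same for the moment, N m.
- read_finger_gap(): finger opening in m.
- read_grasp_force(): force on a finger pad.
Only numpy, scipy, OpenCV 4.12 (cv2) and the standard library are available. Lean on these libraries where they do the work, as an engineer would, in place of code of your own. Each camera call takes 0.05 s, during which the arm holds its last target. There are 200 camera calls.

TASK

On the cup-painting dividing stand, flip the cam lever right over to its other side to free the turntable, leaving it flipped, and then swing the sprung ratchet lever counter-clockwise (seen from above) by exactly four clicks from its rest, without ever going on past a fifth. Finish while still holding the lever steady there, its plunger well down in the notch between the fourth and the fifth rib, since it springs back when let go, and leave everything else on the bench where it stands.

Things in the scene. Friction and masses are not known exactly. Their poses are not given: they have to be found in the camera images.
- stand: dividing stand: grey steel base plate 12 mm thick fixed to the bench, with a turntable carrying a black cup. Origin on the turntable's vertical pivot axis at bench level; the plate spans x -120 to +80, y -150 to +100 mm in its own axes. The ratchet lever is on its -x side (towards the robot), the cam lever on its -y side. Place and yaw vary
- index_lever: ratchet lever, turning with turntable and cup (64 mm across, top 126 mm up) about the stand's pivot. Origin on the pivot at bench level; own -x runs along its 20 mm wide, 125 mm long arm, top 40 mm up. Rests against a stop, yawed -0.61 rad from the stand; turns counter-clockwise up to 1.4 rad, under 0.1 while locked. Return spring: 0.76 N m at rest plus 0.4 N m per rad
- lever_grip (a point): centre of the lever's grip, an upright black round post 18 mm across, 120 mm from the pivot axis, from 40 to 100 mm above the bench; this point is 80 mm up. Holding the lever out takes 5 to 14 N here, in part against the clicks; let go, it springs back
- pawl (a point): spring plunger under the lever arm, 75 mm from the pivot, 20 mm up; axes as the lever's. It rides over the rack's ribs: climbing a rib takes about 4 to 6 N more at the grip, then from just before the crest the load falls by 7 to 10 N: that drop is a click, and 0.1 rad past the crest the plunger is in the middle of the notch
- notch4 (a point): fourth notch of the rack, midway between ribs four and five, 18 mm up, 75 mm from the pivot. Own -x points from the pivot to it. In its frame the plunger's y starts at +54 to +66 mm and falls as the lever advances; rib four's crest is at +7.5, rib five's at -7.5 mm. It lies 0.80 to 1.04 rad from the lever's rest
- rack: click rack: steel arc on the base plate under the lever arm, with six radial ribs (8 mm round bars, 4 mm proud) 0.2 rad or 15 mm apart, all ahead of the lever's rest. Clamped at an angle that varies by 0.12 rad either way. Origin on the pivot, axes as notch4
- cam (a joint): angle of the cam lever: 0 to 0.1 locked (leans 50 degrees from upright to the stand's -x), 1.75 flipped right over to the stand's +x (50 degrees the other way, at its stop); the ratchet lever is free from about 1.1. Friction keeps it where it is left; turning it takes 1 to 2 N at the knob
- cam_knob (a point): centre of the black barrel knob on the end of the cam lever's 12 mm steel stem, 85 mm from the cam's pivot: a cross-wise cylinder 20 mm across and 26 mm long between flat ends, along the stand's y; 90 mm above the bench at both ends of its travel, 120 mm when upright
- cam_pivot (a point): the cam's pivot, 35 mm above the bench, its axis along the stand's y; the axes are the cam's own. The knob moves in the stand's x-z plane through it. Its bearing block is 30 mm (x) by 44 mm (y), top 48 mm above the bench; on its side towards the turntable a locking lug stands up to 65 mm above the bench when flipped
- cup_a: loose white cup blank with a red rim, a closed cylinder 64 mm across and 70 mm tall, beside the stand; origin centre of its underside. Leave alone
- cup_b: another loose cup blank like cup_a, 64 by 70 mm. Leave alone
- paint_pot: loose lidded paint pot, 48 mm across, 50 mm tall, near the cam lever. Leave alone
- brush: loose paint brush lying beside the stand. Leave alone
- bowl: loose red bowl 110 mm across, 50 mm tall, right side of the bench. Leave alone
- jar: loose glass jar 66 mm across, 90 mm tall, left side of the bench. Leave alone
- eraser: loose cork block 60 x 35 x 18 mm, right side of the bench. Leave alone

How it is judged:
On the way, in this order (a step that is already met when the one before it is completed fails the run):
1. the cam lever is flipped over while the ratchet lever is still before its first click (value of joint cam above 1.3 rad and y of pawl in the frame of notch4 above 0.0475 m), for 0.2 s.
2. the lever has clicked four times (y of pawl in the frame of notch4 below 0.007 m), for 0.2 s.
At the end, for the whole second after the job is handed in: The cam lever is flipped (over 1.3 rad) and the gripper's fingers still hold the ratchet lever at rest (under 0.15 rad/s, over 3 N of contact) with its plunger between the fourth and fifth rib, within 7 mm of the middle of the fourth notch (y of pawl in the frame of notch4 between -0.007 and 0.007 m and value of joint cam above 1.3 rad and angular speed of index_lever below 0.15 rad/s and contact force between the fingers and index_lever above 3 N); the arm keeps its last pose, push and grip.
It fails at once if the lever goes past the fifth click (y of pawl in the frame of notch4 below -0.0088 m).
It fails at once if something else on the bench is shifted by more than 30 mm (distance of any of cup_a, cup_b, paint_pot, brush, bowl, jar, eraser from where it was at the start of the episode above 0.03 m).
It also fails if it takes over 72 s, if anything falls off the work surface, if the arm or the gripper's body presses on something with over 40 N, if the wrist force passes 120 N, or if a joint passes its speed limit or range.

## Working session

There is one attempt and no reset: what is moved stays moved. The work goes in short steps, each a Python script; the robot and the scene stay as the last script left them, time stands still between calls to the robot, and variables do not carry over. Pictures are saved under pics/ and viewed, at most 10 in all, crops included, and the job is handed in when it is done.

```bash
mkdir -p pics; ls; cat > h.py <<'E'
import numpy as np, cv2
from bench import *
def ray(cam,px):
    p=camera_params(cam);K=np.array(p["K"]);T=np.array(p["camera_from_world"])
    R=T[:3,:3];c=-R.T@T[:3,3]
    d=R.T@np.linalg.inv(K)@np.array([px[0],px[1],1.]);return c,d
def at_z(cam,px,z):
    c,d=ray(cam,px);return c+d*(z-c[2])/d[2]
def proj(cam,P):
    p=camera_params(cam);q=np.array(p["camera_from_world"])@np.append(P,1);q=np.array(p["K"])@q[:3];return q[:2]/q[2]
def shot(cam,name):
    im=read_camera(cam);cv2.imwrite(f"pics/{name}.png",im[:,:,::-1]);return im
E
python3 - <<'E'
from h import *
shot("scene","s0");shot("top","t0")
for cam in("top","scene"):
    for n,z in(("stand",0),("lever_grip",.08),("cam_knob",.09),("cam_pivot",.035),("index_lever",0),("pawl",.02),("notch4",.018),("paint_pot",0),("cup_a",0),("brush",0)):
        r=tip_of(cam,n)
        for d in r[:2]: print(cam,n,np.round(d["at"],1),round(d["confidence"],2),at_z(cam,d["at"],z).round(4))
print(read_time_s(),read_tcp_rot())
E
```

```text
pics
top stand [290.6 213.3] 0.66 [0.5363 0.0849 0.    ]
top lever_grip [266.8 238.6] 0.77 [0.4475 0.152  0.08  ]
top cam_knob [325.6 220.8] 0.64 [ 0.4977 -0.0301  0.09  ]
top cam_pivot [325.3 205.1] 0.52 [ 0.5557 -0.0308  0.035 ]
top index_lever [292.6 211.4] 0.83 [0.5425 0.0782 0.    ]
top pawl [279.3 230.5] 0.93 [0.4777 0.1203 0.02  ]
top pawl [294.2 211.8] 0.22 [0.5381 0.0714 0.02  ]
top paint_pot [337.7 166.5] 0.63 [ 0.6932 -0.0761  0.    ]
top cup_a [257.9 169.3] 0.62 [0.6896 0.195  0.    ]
top cup_a [288.1 170.4] 0.59 [0.6834 0.0924 0.    ]
top brush [237.3 217.1] 0.6 [0.5273 0.2624 0.    ]
scene stand [343.2 240.6] 0.67 [0.5472 0.0781 0.    ]
scene lever_grip [384.4 208.1] 0.81 [0.4412 0.145  0.08  ]
scene cam_knob [324.6 191.6] 0.69 [ 0.487  -0.0261  0.09  ]
scene cam_knob [319.  275.4] 0.3 [0.7506 0.1281 0.09  ]
scene cam_pivot [312.6 219.1] 0.72 [ 0.5534 -0.0227  0.035 ]
scene cam_pivot [358.3 294.8] 0.43 [0.7101 0.2192 0.035 ]
scene index_lever [346.9 241.6] 0.8 [0.5446 0.0889 0.    ]
scene pawl [370.2 227. ] 0.76 [0.4747 0.1238 0.02  ]
scene notch4 [353.8 218.3] 0.5 [0.4689 0.0659 0.018 ]
scene paint_pot [351.5 214.2] 0.66 [0.4415 0.0431 0.    ]
scene paint_pot [499.7 255. ] 0.54 [0.3492 0.4683 0.    ]
scene cup_a [357.8 294.2] 0.84 [0.6855 0.2063 0.    ]
scene cup_a [322.4 278.1] 0.71 [0.6926 0.1022 0.    ]
scene brush [407.4 267.1] 0.84 [0.5327 0.2731 0.    ]
scene brush [353.7 215.5] 0.37 [0.4426 0.0514 0.    ]
1.1 [ 9.88785255e-01  1.49344292e-01  2.13171641e-05 -2.28608899e-05]
```

```bash
python3 - <<'E'
import cv2
a=cv2.imread("pics/s0.png")[130:330,240:500];b=cv2.imread("pics/t0.png")[130:290,200:380]
cv2.imwrite("pics/c0.png",cv2.resize(a,(780,600),interpolation=3));cv2.imwrite("pics/c1.png",cv2.resize(b,None,fx=3.7,fy=3.7,interpolation=3))
E
```

```text
(no output)
```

View pics/c0.png

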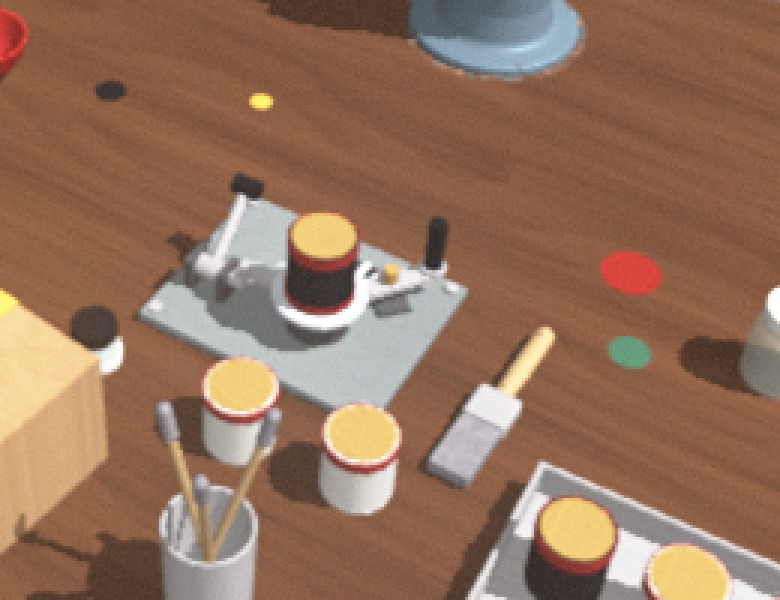

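View pics/c1.png

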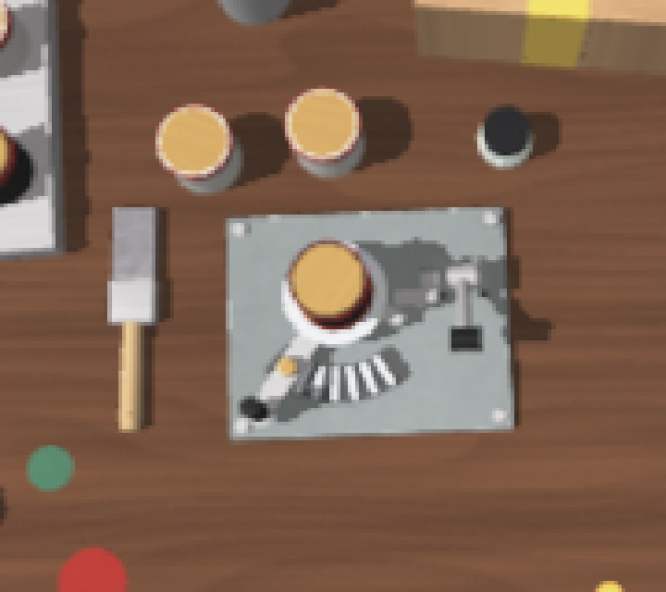

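The views agree with the networks: in the top crop the plate's corners are near (227,219), (507,208), (514,428) and (231,438). The knob is at (465,338), the grip post at (255,408) and the ribs between about (315,380) and (400,365). Next I fit the stand pose and the rib phase.

```bash
cat >> h.py <<'E'
def Rz(a): return np.array([[np.cos(a),-np.sin(a)],[np.sin(a),np.cos(a)]])
E
python3 - <<'E'
from h import *
from scipy.optimize import least_squares
im=cv2.imread("pics/t0.png")
loc=np.array([[80,100],[80,-150],[-120,-150],[-120,100]])/1e3
px=np.array([[227,219],[507,208],[514,428],[231,438]])/3.7+[200-.36,130-.36]
sub=[]
W=np.array([at_z("top",p,.012)[:2] for p in px])
f=lambda v:((loc@Rz(v[2]).T+v[:2])-W).ravel()
s=least_squares(f,[.54,.08,0]);print(s.x,(s.fun*1e3).round(1))
# refine: plate mask edges by thresholding
hsv=cv2.cvtColor(im,cv2.COLOR_BGR2HSV)
m=((hsv[...,1]<60)).astype(np.uint8);m[:180]=0;m[260:]=0;m[:,:258]=0;m[:,345:]=0
m=cv2.morphologyEx(m,cv2.MORPH_CLOSE,np.ones((9,9)))
c=max(cv2.findContours(m,0,cv2.CHAIN_APPROX_NONE)[0],key=cv2.contourArea)
r=cv2.minAreaRect(c);b=cv2.boxPoints(r);print(r,b)
x,y,a=s.x
for cam,z in(("top",.024),("scene",.024)):
    g=cv2.cvtColor(cv2.imread("pics/t0.png" if cam=="top" else "pics/s0.png"),cv2.COLOR_BGR2GRAY)
    print(cam)
    th=np.arange(-.7,1.2,.04)
    prof=[]
    for t in th:
        v=[]
        for rr in np.arange(.068,.083,.002):
            P=[x-rr*np.cos(a+t),y-rr*np.sin(a+t),z]
            q=proj(cam,P);v.append(cv2.getRectSubPix(g.astype(np.float32),(1,1),tuple(map(float,q)))[0,0])
        prof.append(np.mean(v))
    print([f"{t:.2f}:{p:.0f}" for t,p in zip(th,prof)])
E
```

```text
[0.54254656 0.07986397 0.01568481] [ 1.9 -1.   1.3  1.4 -1.6 -1.  -1.7  0.6]
((298.29791259765625, 212.94808959960938), (69.06477355957031, 77.97765350341797), 87.70938873291016) [[257.96005 180.0016 ]
 [335.8754  176.885  ]
 [338.63577 245.89458]
 [260.72043 249.01118]]
top
['-0.70:183', '-0.66:177', '-0.62:161', '-0.58:145', '-0.54:138', '-0.50:130', '-0.46:134', '-0.42:108', '-0.38:87', '-0.34:137', '-0.30:201', '-0.26:200', '-0.22:140', '-0.18:98', '-0.14:156', '-0.10:215', '-0.06:205', '-0.02:140', '0.02:109', '0.06:164', '0.10:231', '0.14:220', '0.18:138', '0.22:102', '0.26:161', '0.30:230', '0.34:220', '0.38:138', '0.42:102', '0.46:155', '0.50:228', '0.54:223', '0.58:146', '0.62:104', '0.66:104', '0.70:105', '0.74:111', '0.78:140', '0.82:166', '0.86:172', '0.90:172', '0.94:172', '0.98:173', '1.02:174', '1.06:174', '1.10:174', '1.14:172', '1.18:168']
scene
['-0.70:106', '-0.66:146', '-0.62:191', '-0.58:220', '-0.54:229', '-0.50:214', '-0.46:186', '-0.42:179', '-0.38:178', '-0.34:200', '-0.30:219', '-0.26:184', '-0.22:133', '-0.18:182', '-0.14:248', '-0.10:253', '-0.06:212', '-0.02:119', '0.02:74', '0.06:70', '0.10:83', '0.14:90', '0.18:95', '0.22:104', '0.26:113', '0.30:126', '0.34:139', '0.38:148', '0.42:150', '0.46:150', '0.50:147', '0.54:143', '0.58:138', '0.62:124', '0.66:106', '0.70:90', '0.74:79', '0.78:72', '0.82:62', '0.86:65', '0.90:107', '0.94:170', '0.98:206', '1.02:215', '1.06:211', '1.10:200', '1.14:191', '1.18:179']
```

```bash
cat >> h.py <<'E'
def q(psi): return [float(np.cos(psi/2)),float(np.sin(psi/2)),0.,0.]
SY=.0157; PIV=np.array([.5425,.0799])
E
python3 - <<'E'
from h import *
cp=np.array([.5555,-.028]); u=np.array([np.cos(SY),np.sin(SY)])
move_gripper(.055,25)
def K(th,dz=.002):
    p=cp+u*.085*np.sin(th); return [*p,.035+.085*np.cos(th)+dz]
d=np.radians(50)
s=K(-d);move_ptp([s[0],s[1],.2],q(SY));movel(s,speed=.12)
print(read_ft_force());shot("scene","s1");shot("top","t1")
move_gripper(.0,25);print(read_finger_gap(),read_grasp_force(),read_eef_pos(),read_ft_force(),read_time_s())
a=cv2.imread("pics/s1.png")[130:280,240:440];cv2.imwrite("pics/c2.png",cv2.resize(a,(800,600),interpolation=3))
E
```

```text
[-0.35482275  0.05990429 -0.12149352]
0.02561056512983702 27.666982412338257 [ 0.49068253 -0.02924599  0.0921385 ] [-1.27057041 -0.48584092  2.70540532] 5.3917
```

View pics/c2.png

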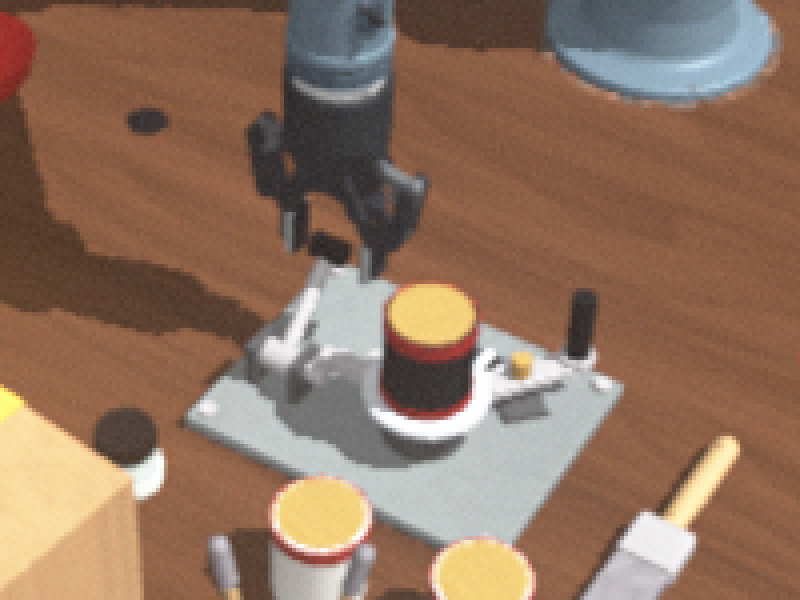

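The picture shows the fingers straddling the black knob at crop (330,248). The gap after closing is 25.6 mm, which matches the 26 mm knob, so it is grasped. Now I swing it over.

```bash
python3 - <<'E'
from h import *
cp=np.array([.5555,-.0285]); u=np.array([np.cos(SY),np.sin(SY)])
def K(th,dz=.002):
    p=cp+u*.085*np.sin(th); return [*p,.035+.085*np.cos(th)+dz]
for t in np.radians(np.arange(-40,50,10).tolist()+[47]):
    movel(K(t),speed=.1)
    print(round(float(t),2),np.round(read_ft_force(),1),round(float(read_finger_gap()),4))
move_gripper(.055,25)
e=read_eef_pos();movel([e[0],e[1],.2],speed=.2)
shot("scene","s2");shot("top","t2")
print([(c,n,np.round(d["at"],1),round(d["confidence"],2),at_z(c,d["at"],z).round(4)) for c in("scene","top") for n,z in(("cam_knob",.09),("lever_grip",.08)) for d in tip_of(c,n)[:1]],read_time_s())
b=cv2.imread("pics/t2.png")[180:255,250:350];cv2.imwrite("pics/c3.png",cv2.resize(b,(800,600),interpolation=3))
E
```

```text
-0.7 [-1.7 -0.6  1.7] 0.0254
-0.52 [-1.3  1.6 -0.5] 0.0257
-0.35 [-0.8  1.2 -1.3] 0.0262
-0.17 [-2.   2.4 -2.6] 0.0254
0.0 [-1.1  2.8 -2. ] 0.0252
0.17 [-1.2  2.9 -1.2] 0.0257
0.35 [0.6 3.4 0. ] 0.0255
0.52 [1.5 4.2 2.3] 0.0254
0.7 [2.5 3.9 2.5] 0.0256
0.82 [1.3 4.9 3.5] 0.0256
[('scene', 'cam_knob', array([298.6, 216.9]), 0.61, array([ 0.6134, -0.0286,  0.09  ])), ('scene', 'lever_grip', array([387.9, 207.5]), 0.91, array([0.4334, 0.1521, 0.08  ])), ('top', 'lever_grip', array([267.2, 238.7]), 0.74, array([0.4472, 0.1507, 0.08  ]))] 9.7083
```

View pics/c3.png

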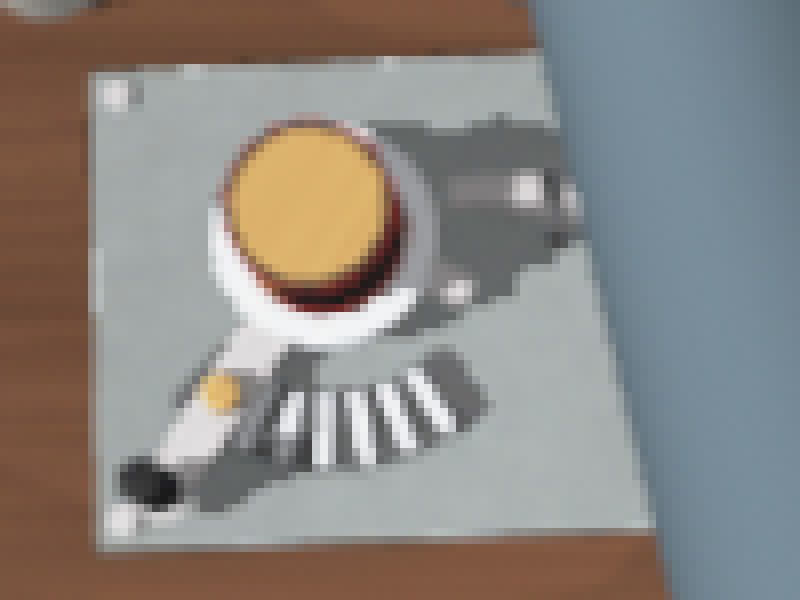

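The cam knob is now at (0.613, -0.029), so the cam is flipped. In the crop there are five bright ribs at x≈290–432, plus one half-shadowed under the arm's edge (~260,425), and a bare rack end on the right. So rib 1 is about 0.13 rad from rest and notch 4 about 0.83. I'll confirm this by feeling the clicks.

```bash
cat >> h.py <<'E'
A0=SY-.61
def G(t,z=.085):
    a=A0+t; return [PIV[0]-.12*np.cos(a),PIV[1]-.12*np.sin(a),z]
def step(t,speed=.05):
    movel(G(t),q(A0+t),speed=speed)
    f=np.array(read_ft_force()); a=A0+t
    tang=np.array([np.sin(a),-np.cos(a)]);rad=np.array([-np.cos(a),-np.sin(a)])
    e=np.array(read_eef_pos())[:2]-PIV
    act=np.arctan2(-e[1],-e[0])-A0
    return round(float(t),3),round(float(act),3),round(float(f[:2]@tang),1),round(float(f[:2]@rad),1),round(float(read_finger_gap()),4)
E
python3 - <<'E'
from h import *
for t in (0,.3,.6,.83,1.03): print(t,np.round(inverse_kinematics(G(t),q(A0+t)),2))
move_ptp(G(0,.2),q(A0))
movel(G(0),speed=.12);print(read_ft_force())
move_gripper(0.,60);print(read_finger_gap(),read_grasp_force(),read_eef_pos(),read_ft_force(),read_time_s())
for t in np.arange(0.0,.27,.02): print(step(t))
print(read_time_s())
E
```

```text
0 [ 0.05  0.32 -0.51  2.13  0.23  0.74 -2.77]
0.3 [ 0.16  0.29 -0.56  2.18  0.23  0.73 -2.42]
0.6 [ 0.28  0.27 -0.6   2.21  0.23  0.72 -2.05]
0.83 [ 0.36  0.27 -0.62  2.21  0.24  0.72 -1.76]
1.03 [ 0.43  0.29 -0.64  2.2   0.26  0.73 -1.52]
[ 0.4123013  -0.32371122 -0.43082743]
0.016309706102627497 58.71345520019531 [0.44399373 0.14790214 0.08583478] [0.66645259 1.45710018 3.96474548] 12.225
(0.0, -0.01, -1.5, 0.8, 0.016)
(0.02, 0.002, -5.7, 0.7, 0.0162)
(0.04, 0.025, -4.6, 1.6, 0.0171)
(0.06, 0.045, -5.1, -0.3, 0.0165)
(0.08, 0.065, -5.2, 0.1, 0.0163)
(0.1, 0.08, -5.8, 0.5, 0.0164)
(0.12, 0.096, -6.5, 0.4, 0.0164)
(0.14, 0.118, -6.1, 0.1, 0.0166)
(0.16, 0.147, -3.8, 1.5, 0.0166)
(0.18, 0.171, -2.4, 0.1, 0.0164)
(0.2, 0.193, -3.2, 0.3, 0.0166)
(0.22, 0.209, -4.9, -0.2, 0.0165)
(0.24, 0.224, -6.8, -0.9, 0.0165)
(0.26, 0.244, -6.1, -0.6, 0.016)
15.725
```

```bash
python3 - <<'E'
from h import *
for t in np.arange(.27,.56,.015): print(*step(t))
print(read_time_s())
E
```

```text
0.27 0.253 -6.0 -0.8 0.0165
0.285 0.268 -5.2 -0.7 0.0164
0.3 0.279 -6.8 -0.5 0.0161
0.315 0.289 -8.1 -0.4 0.0162
0.33 0.295 -10.2 -1.3 0.0168
0.345 0.324 -6.4 -0.9 0.0168
0.36 0.342 -6.1 0.1 0.0162
0.375 0.363 -4.7 -1.3 0.0167
0.39 0.38 -4.6 -0.3 0.0164
0.405 0.395 -4.3 -1.7 0.0167
0.42 0.408 -4.9 -1.0 0.0169
0.435 0.419 -5.1 -1.8 0.0162
0.45 0.433 -6.4 -0.7 0.0162
0.465 0.448 -6.0 -0.9 0.0164
0.48 0.463 -5.7 -1.5 0.016
0.495 0.475 -7.3 -2.2 0.0163
0.51 0.484 -7.9 -1.3 0.0162
0.525 0.494 -9.5 -1.5 0.0165
0.54 0.515 -6.9 -1.9 0.0163
0.555 0.538 -5.5 -1.2 0.0162
20.725
```

```bash
python3 - <<'E'
from h import *
shot("scene","s3");shot("top","t3")
for c in("scene","top"):
  for n,z in(("notch4",.018),("pawl",.02),("rack",.018)):
    for d in tip_of(c,n)[:2]:
        P=at_z(c,d["at"],z);e=P[:2]-PIV;print(c,n,round(d["confidence"],2),P.round(4),round(float(np.arctan2(-e[1],-e[0])-A0),3))
a=cv2.imread("pics/s3.png")[170:245,310:410];b=cv2.imread("pics/t3.png")[190:265,250:350]
cv2.imwrite("pics/c4.png",np.vstack([cv2.resize(x,(400,300),interpolation=3) for x in(a,b)]))
E
```

```text
scene notch4 0.53 [0.4623 0.0548 0.018 ] 0.897
scene pawl 0.68 [ 0.703  -0.0528  0.02  ] 3.045
scene pawl 0.59 [0.4661 0.0824 0.02  ] 0.562
scene rack 0.69 [0.4634 0.0487 0.018 ] 0.971
scene rack 0.32 [0.6941 0.2084 0.018 ] -1.844
top notch4 0.6 [0.4685 0.0594 0.018 ] 0.864
top pawl 0.73 [0.4514 0.088  0.02  ] 0.506
top rack 0.59 [0.6831 0.1952 0.018 ] -1.86
```

View pics/c4.png

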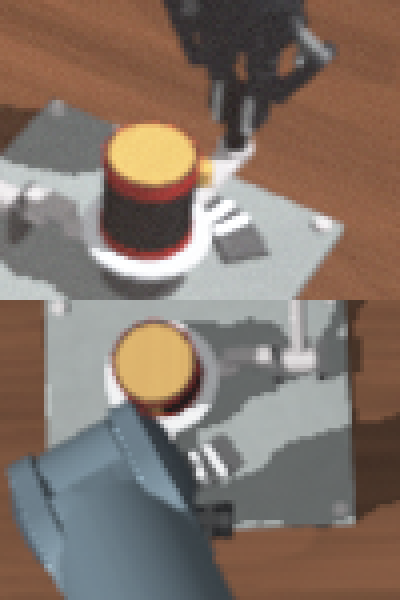

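In the scene half, ribs are exposed behind the lever at (213,203)–(238,222), followed by the bare rack end. The cam lever is flipped in the lower half. I'll measure the exposed ribs' angles.

```bash
python3 - <<'E'
from h import *
from scipy.ndimage import map_coordinates
for cam,f,lo,hi in(("scene","s3",-.2,.6),("top","t3",.6,1.4)):
    g=cv2.imread(f"pics/{f}.png",0).astype(float)
    for t in np.arange(lo,hi,.03):
        P=[proj(cam,[PIV[0]-r*np.cos(A0+t),PIV[1]-r*np.sin(A0+t),.022]) for r in np.arange(.068,.086,.002)]
        P=np.array(P);print(f"{t:.2f}:{map_coordinates(g,[P[:,1],P[:,0]],order=1).mean():.0f}",end=" ")
    print()
E
```

```text
-0.20:123 -0.17:124 -0.14:125 -0.11:125 -0.08:124 -0.05:123 -0.02:130 0.01:158 0.04:208 0.07:246 0.10:255 0.13:252 0.16:221 0.19:169 0.22:166 0.25:214 0.28:249 0.31:255 0.34:249 0.37:214 0.40:164 0.43:160 0.46:191 0.49:225 0.52:237 0.55:226 0.58:194 
0.60:103 0.63:85 0.66:69 0.69:59 0.72:56 0.75:54 0.78:53 0.81:54 0.84:65 0.87:101 0.90:165 0.93:199 0.96:185 0.99:136 1.02:104 1.05:118 1.08:177 1.11:228 1.14:234 1.17:193 1.20:132 1.23:105 1.26:105 1.29:106 1.32:107 1.35:114 1.38:136
```

The exposed ribs sit at 0.11 and 0.31 (scene) and 0.93 and 1.13 (top), which makes six with crests near 0.12 + 0.2k. That matches the clicks felt, so notch 4 is at about 0.825 rad.

```bash
python3 - <<'E'
from h import *
for t in [*np.arange(.575,.84,.02),.84]: print(*step(t))
pause(.5);print(step(.84),read_joint_vel().round(4) if hasattr(read_joint_vel(),'round') else read_joint_vel(),read_grasp_force(),read_time_s())
shot("scene","s4");shot("top","t4")
for c in("scene","top"):
  for n,z in(("pawl",.02),("lever_grip",.08),("cam_knob",.09)):
    for d in tip_of(c,n)[:2]:
        P=at_z(c,d["at"],z);e=P[:2]-PIV;print(c,n,round(d["confidence"],2),P.round(4),round(float(np.arctan2(-e[1],-e[0])-A0),3))
a=cv2.imread("pics/s4.png")[170:245,310:410]
cv2.imwrite("pics/c5.png",cv2.resize(a,(400,300),interpolation=3))
g=cv2.imread("pics/s4.png",0)
from scipy.ndimage import map_coordinates
for t in np.arange(0,1.,.03):
    P=np.array([proj("scene",[PIV[0]-r*np.cos(A0+t),PIV[1]-r*np.sin(A0+t),.022]) for r in np.arange(.068,.086,.002)])
    print(f"{t:.2f}:{map_coordinates(g.astype(float),[P[:,1],P[:,0]],order=1).mean():.0f}",end=" ")
E
```

```text
0.575 0.563 -5.3 -1.6 0.0167
0.595 0.585 -3.6 -1.6 0.0164
0.615 0.605 -4.7 -1.5 0.0165
0.635 0.618 -6.4 -2.7 0.0166
0.655 0.637 -6.9 -1.9 0.0165
0.675 0.657 -6.3 -3.2 0.0162
0.695 0.674 -7.5 -2.9 0.0166
0.715 0.689 -8.5 -2.5 0.0161
0.735 0.704 -9.2 -2.6 0.0164
0.755 0.738 -5.8 -3.5 0.0165
0.775 0.76 -5.3 -3.6 0.0168
0.795 0.785 -3.9 -2.8 0.0162
0.815 0.804 -4.5 -2.9 0.0166
0.835 0.817 -6.3 -3.9 0.0161
0.84 0.821 -7.2 -2.8 0.0166
(0.84, 0.82, -7.1, -3.6, 0.0165) [-0.0006  0.002   0.0003 -0.0007  0.0006 -0.0006 -0.0002] 59.39715921878815 25.625
scene pawl 0.82 [0.4763 0.0738 0.02  ] 0.686
scene pawl 0.63 [0.5564 0.0925 0.02  ] -1.811
scene lever_grip 0.91 [0.4281 0.05   0.08  ] 0.85
scene cam_knob 0.81 [ 0.6016 -0.0229  0.09  ] 2.686
top pawl 0.39 [ 0.6395 -0.0314  0.02  ] 2.882
top cam_knob 0.47 [ 0.6139 -0.0343  0.09  ] 2.724
0.00:144 0.03:191 0.06:238 0.09:254 0.12:254 0.15:236 0.18:185 0.21:159 0.24:198 0.27:242 0.30:254 0.33:253 0.36:229 0.39:179 0.42:165 0.45:208 0.48:247 0.51:254 0.54:242 0.57:192 0.60:118 0.63:79 0.66:68 0.69:74 0.72:82 0.75:89 0.78:91 0.81:96 0.84:103 0.87:109 0.90:118 0.93:129 0.96:136 0.99:141
```

View pics/c5.png

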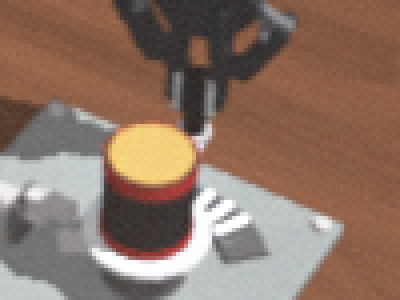

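The picture shows the fingers on the post at (195,115) and three ribs uncovered behind the lever at (205–240, 195–220). The fourth click was felt at about 0.71 rad. The lever now holds steady at 0.82 with the cam still flipped.

```bash
python3 -c "
from bench import *
print(sign_off())"
```

```text
the job is handed in; nothing more can be done
None
```

The job is handed in (no verdict came back): the cam lever is flipped over, and the gripper holds the ratchet lever steady four clicks from rest, at about 0.82 rad, with the plunger near the middle of notch 4.

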